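# Open the soap dispenser whose thread hand is unknown

### The job

Open the dispenser that the little ceramic bell stands on, ready for refilling: first lift the bell off and stand it upright on the glass shelf, without dropping it. The two dispensers have opposite threads so that refills are not mixed up, and nothing shows which is which, so find out by trying which way the steel cap gives, unscrew it, lift it off and finish while still holding it, level and still, straight over the open mouth and at least 3 cm above it. Leave the other dispenser shut and the other things on the shelf where they are.

Things in the scene. Friction and masses are not known exactly. Their poses are not given: they have to be found in the camera images.
- shelf: Fixed glass shelf, 190 (x) x 800 (y) x 8 mm, on a low terracotta-tiled wall. Origin: centre of its top face, about 130 mm above the counter; x points to the wall (94 mm away, its top 28 mm above the glass), y along the shelf, z up. The glass before each dispenser is bare: the spot 85 mm from its axis towards shelf -x is 40 mm from the front edge and free for 45 mm to either side.
- dispenser: The dispenser to open (bell on it at the start): white stoneware reservoir, 70 mm in diameter, tapering from 62 mm height to 50 mm in diameter at 82 mm, fixed to shelf and wall, cannot turn. Origin: centre of its underside, on the glass; z up along the cap's axis.
- mouth (a point): Centre of that dispenser's open mouth: the rim of its neck, 32 mm in outer diameter, 115 mm above the dispenser's origin. Under the cap, three short ramps stand out from the neck, to 43 mm in diameter; a lug inside the cap lies under each one (a quick thread of a sixth of a turn). Until its lugs leave the ramps the cap cannot be pulled off.
- cap_center (a point): Centre (half-way up) of that dispenser's steel cap: about 70 g, round, fluted, 54 mm in diameter, 28 mm tall, axis z. At the start its underside is 1 mm above the shoulder. It meets a hard stop after 2 to 5 degrees the wrong way. The right way (hidden: either hand) it turns easily without rising and is free after 47 to 82 degrees, best 65; then lift 26 mm or more straight up.
- bell_center (a point): Centre (half-way up) of the hourglass-shaped white ceramic bell, about 90 g, 56 mm tall, standing on the cap, axis z: foot 42 mm in diameter, waist 20 mm in diameter at 26 to 32 mm above the foot, upper bulb 30 mm in diameter from 40 to 52 mm above the foot (grip it there).
- twin: The second dispenser, equal to the first; it stays shut. Origin: centre of its underside. It stands left or right of the first, axes at least 140 mm apart.
- twin_cap: Cap of the second dispenser, equal to the first cap, at the same height. Origin: centre of its underside. Leave alone.
- soap_dish: Stainless steel soap dish with a bar of soap, 83 (x) x 115 (y) mm, 31 mm tall, near one end of the shelf. Origin: centre of its underside. Leave alone.
- latch_box: Closed white plastic box with a snap latch, 89 (x) x 114 (y) mm, 49 mm tall, near the other end of the shelf. Origin: centre of its underside. Leave alone.
- peg: Plastic clothes peg, 72 mm long (x), 12 mm wide, 12 mm tall, lying on the glass between the two dispensers. Origin: centre of its underside. Leave alone.
Mind the look-alikes: they are no part of the job. What is shaped like the part that bears bell_center but orange or pink is not meant.

How it is judged:
On the way, in this order (a step that is already met when the one before it is completed fails the run):
1. the bell has been taken off the dispenser and stands upright on the glass shelf, let go (z of bell_center in the frame of shelf between 0.022 and 0.034 m and angle between bell_center's own z axis and vertical below 0.15 rad and horizontal distance between bell_center and dispenser above 0.055 m and contact force between bell and the fingers below 0.05 N and contact force between bell and shelf above 0.3 N and linear speed of bell below 0.03 m/s), for 0.3 s.
2. the cap has been unscrewed and lifted clear of the neck in the gripper (z of cap_center in the frame of dispenser above 0.135 m and contact force between cap and the fingers above 1 N), for 0.2 s.
At the end, for the whole second after the job is handed in: Gripper holds the cap still, level within 17 deg, centre within 50 mm of the dispenser axis, underside 25 mm or more above the mouth, touching nothing else. Bell released, upright within 8 deg on the glass, 55 mm or more from that axis. Bystanders and second cap within 20 mm of their starts (all of step 1 and z of cap_center in the frame of dispenser above 0.154 m and horizontal distance between cap_center and dispenser below 0.05 m and angle between cap_center's own z axis and vertical below 0.3 rad and contact force between cap and the fingers above 1 N and linear speed of cap below 0.05 m/s and contact force between cap and dispenser below 0.05 N and contact force between cap and bell below 0.05 N and contact force between cap and shelf below 0.05 N and distance of each of soap_dish, latch_box, peg, twin_cap from where it was at the start of the episode below 0.02 m); the arm keeps its last pose, push and grip.
It fails at once if the bell is knocked over (angle between bell_center's own z axis and vertical above 0.7 rad).
It fails at once if the bell is dropped (falls free by more than about 1 cm) (linear speed of bell above 0.5 m/s and contact force between bell and the fingers below 0.01 N).
It fails at once if another thing on the shelf, or the cap of the second dispenser, is moved more than 30 mm (distance of any of soap_dish, latch_box, peg, twin_cap from where it was at the start of the episode above 0.03 m).
It also fails if it takes over 64 s, if anything falls off the work surface, if the arm or the gripper's body presses on something with over 40 N, if the wrist force passes 120 N, or if a joint passes its speed limit or range.

### The arm

A 7-joint arm with a two-finger parallel gripper is mounted at the origin on the work surface. World frame = base frame: x ahead of the robot, y to its left, z up, the work surface at z = 0. Lengths are in m, angles in rad, forces in N, time in s.
With the tool pointing down it reaches from about 0.4 to 0.9 m from the base axis. Payload 5.5 kg.
Tool frame: the origin (TCP) lies midway between the tips of the shut fingers; the grasp point (between the pads) lies 19 mm behind it; z points along the fingers, y is the line along which they close (so a half turn about z gives the same grasp; the last joint's range is limited). The gripper opens to 92 mm and grips with 3 to 60 N. Pads are 19 mm wide; open, the fingers measure 130 mm over their backs; the gripper's body (75 mm by 190 mm) begins 47 mm behind the grasp point.
Start: joints at [-0.944, 0.501, -0.427, 1.55, 0.221, 1.138, -0.21], TCP at [0.231, 0.607, 0.206] pointing down, gripper open.
Joint ranges: [-2.88, 2.88], [-0.31, 2.03], [-1.54, 1.56], [0.2, 2.42], [-1.41, 4.55], [0.19, 2.02], [-2.57, 2.57]. Speed limits (rad/s): [2.57, 2.57, 3.14, 3.14, 3.14, 3.14, 3.14].

### API

Orientations are given as a rotation vector (axis times angle).
In Python, from rig import robot gives the robot as it stands.
- The arm moves only by the tool play_rows, never from a script. Its argument "steps" is one flat list of numbers, 6 for each row, row after row: the shift along the tool's x, y, z in m, then the turn, a rotation vector about the tool's x, y, z in rad. In form: [dx, dy, dz, wx, wy, wz, dx, dy, dz, wx, wy, wz, ...]. A call has 1 to 20 rows; each row is the pose to reach, as a shift and turn from the pose commanded when the call began, along the tool's axes at that moment; what a row does not reach only later rows make up. A row lasts 1/8 s, in which the tool goes at most 62.5 mm and 10.7 degrees, less where a joint would pass 70% of its speed; a pose out of reach is approached as far as the arm can. A call with a gripper value outside its range is refused whole. "claw" is the opening, from 0 (shut) to 1 (fully open), set as the call begins (left out, the last holds). The fingers move at their own pace and stop on an object; "force" is the grip in N (left out, the last holds). Time passes only in rows, so rows that repeat a pose let the fingers close. It gives the time, the measured TCP pose, the force, the opening and the grip force at its end, in the units of the state.
- robot.sense(): the state, without advancing time (a new reading comes with each control period).
- robot.capture(name): name is "scene" or "top" or "wrist"; returns the picture (480x640x3 uint8, red, green, blue); there is no depth.
- robot.calibration(name): a dict with "K" (3x3 intrinsics, pixels), "cam_to_world" (4x4, takes a point from camera to world coordinates). Camera axes: x right, y down, z forward; pixel columns grow to the right and rows downward; lengths in m; the calibration is good to about 2 mm. The wrist camera is an equidistant fisheye: a pixel r from the principal point sees the ray r / f radians off the axis. A picture is of the moment at which its call begins: read the wrist's pose just before it. calibration takes no time and is no camera call; for the wrist camera it gives the pose at the moment of the call.
- robot.sign_off(): hands the job in; it is judged then, once.
The state is a dict: "clock": time; "q": joint angles; "joint_vel": joint speeds; "joint_efforts": joint torques, N m; "tool_pos": TCP position; "eef_rot": TCP orientation; "contact_force": force on the tool from outside, world axes, zero at the start; "wrist_torque": the same for the moment, N m; "gripper_width": opening from 0.0 (shut) to 1.0 (fully open); "finger_force": force on a finger pad.
Only numpy, scipy, OpenCV 4.12 (cv2) and the standard library are available. Lean on these libraries where they do the work, as an engineer would, in place of code of your own. Each camera call takes 0.05 s, during which the arm holds its last target. There are 200 camera calls.

## Working session

There is one attempt and no reset: what is moved stays moved. The work goes in short steps, Python scripts to look and compute and a tool call to move; the robot and the scene stay as the last step left them, time stands still between calls to the robot, and variables do not carry over. Pictures are saved under pics/ and viewed, at most 10 in all, crops included, and the job is handed in when it is done.

Besides the shell and the picture viewer there is one more tool, called after "Request:" as a command line: name --argument value ..., lists and objects as JSON in quotes. play_rows: Moves the arm, as the interface text tells. Its arguments: {"type":"object","properties":{"steps":{"type":"array","items":{"type":"number"}},"claw":{"type":"number"},"force":{"type":"number"}},"required":["steps"]}

```bash
mkdir -p pics; ls; python3 - <<'E'
from rig import robot
import cv2,numpy as np
s=robot.sense();print({k:np.round(v,3) for k,v in s.items()})
for n in("scene","top"):
    cv2.imwrite(f"pics/{n}0.png",robot.capture(n)[:,:,::-1])
    c=robot.calibration(n);print(n,np.round(c["K"],1).tolist(),np.round(c["cam_to_world"],3).tolist())
E
```

```text
pics
{'clock': np.float64(0.0), 'q': array([-0.944,  0.502, -0.427,  1.551,  0.221,  1.138, -0.21 ]), 'joint_vel': array([-0.   , -0.002, -0.002, -0.003,  0.001,  0.   , -0.   ]), 'joint_efforts': array([ 1.0000e-03, -5.6661e+01, -5.8150e+00, -2.7912e+01, -6.9000e-02,
        3.1000e-02,  0.0000e+00]), 'tool_pos': array([0.231, 0.607, 0.205]), 'eef_rot': array([-5.680e-01, -3.089e+00,  3.000e-03]), 'contact_force': array([-0.367, -0.177,  0.021]), 'wrist_torque': array([-0.013, -0.037,  0.001]), 'finger_force': np.float64(0.0), 'gripper_width': np.float64(0.999)}
scene [[607.3, 0.0, 322.3], [0.0, 607.3, 237.1], [0.0, 0.0, 1.0]] [[-0.719, 0.567, -0.401, 0.979], [0.695, 0.594, -0.406, 0.479], [0.009, -0.571, -0.821, 1.153], [0.0, 0.0, 0.0, 1.0]]
top [[536.7, 0.0, 320.3], [0.0, 536.7, 243.5], [0.0, 0.0, 1.0]] [[-0.0, -0.996, 0.086, 0.442], [-0.999, 0.003, 0.033, -0.006], [-0.033, -0.086, -0.996, 1.031], [0.0, 0.0, 0.0, 1.0]]
```

View pics/scene0.png

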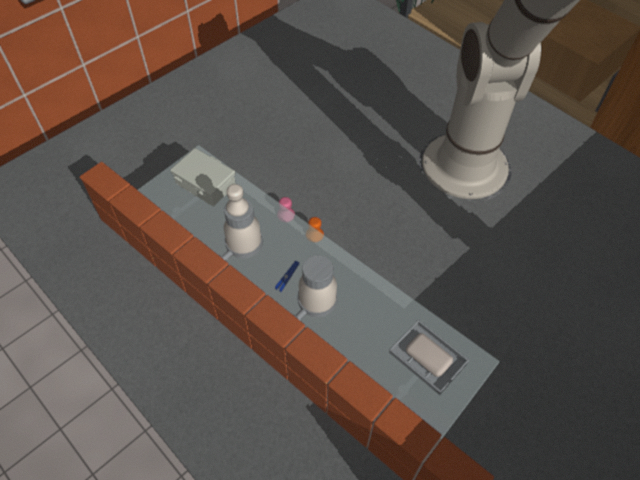

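View pics/top0.png

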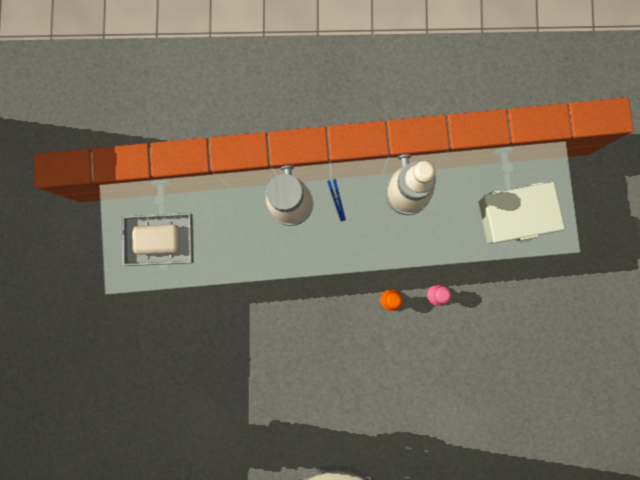

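The scene view shows the white bell at (236,193), standing on the left dispenser's cap. In the top view it is at (424,174). Three things have the bell's shape:
- white, scene (236,193)
- pink, scene (286,208)
- orange, scene (315,228)

The white one fits because it is white and stands on a dispenser. The twin is at scene (318,285), the peg at (288,275), the soap dish at (430,355) and the latch box at (203,175). I'll confirm with one crop and measure.

```bash
cat > h.py <<'E'
import numpy as np,cv2
from rig import robot
def ray(n,u,v):
    c=robot.calibration(n);K=c["K"];T=np.array(c["cam_to_world"])
    d=T[:3,:3]@np.array([(u-K[0][2])/K[0][0],(v-K[1][2])/K[1][1],1.]);return T[:3,3],d/np.linalg.norm(d)
def onz(n,u,v,z):
    o,d=ray(n,u,v);return o+d*(z-o[2])/d[2]
def cross(a,b):
    (o1,d1),(o2,d2)=a,b
    t=np.linalg.lstsq(np.c_[d1,-d2],o2-o1,rcond=None)[0]
    p,q=o1+t[0]*d1,o2+t[1]*d2;return (p+q)/2,np.linalg.norm(p-q)
E
python3 - <<'E'
from h import *
a=cv2.imread("pics/scene0.png")[170:260,195:295];b=cv2.imread("pics/top0.png")[145:235,370:470]
f=lambda i:cv2.resize(i,(400,360),interpolation=cv2.INTER_CUBIC)
cv2.imwrite("pics/crop1.png",np.hstack([f(a),f(b)]))
c=[onz("top",u,v,.13) for u,v in((106,293),(579,251),(567,142),(100,185))]
print(np.round(c,3), "len",np.linalg.norm(c[0]-c[1]),"wid",np.linalg.norm(c[1]-c[2]))
for i,j in((0,1),): print("yaw deg",np.degrees(np.arctan2(*( (c[i]-c[j])[:2]*[-1,1]))))
print(cross(ray("top",424,173),ray("scene",236,191)), onz("top",424,173,.287))
E
```

```text
[[ 0.436  0.387  0.13 ]
 [ 0.505 -0.405  0.13 ]
 [ 0.69  -0.393  0.13 ]
 [ 0.622  0.404  0.13 ]] len 0.7953106688992981 wid 0.1848131003065901
yaw deg 4.983588720617886
(array([ 0.60212151, -0.12521005,  0.29629494]), np.float64(7.916921492531196e-05)) [ 0.60417842 -0.12674747  0.287     ]
```

View pics/crop1.png

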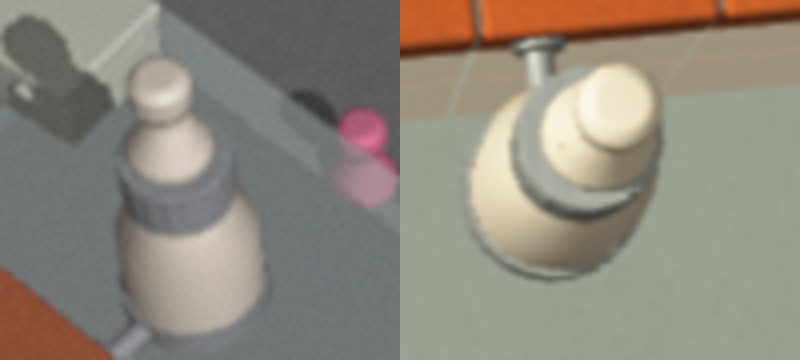

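The crop confirms it: the white bell stands on the grey steel cap, and the bulb is at about top (424,171). Pink is down beside the shelf. The bulb height of 0.29 m matches the expected 0.287 m. Next I'll measure the cap by mask and compute the approach.

```bash
cat >> h.py <<'E'
from scipy.spatial.transform import Rotation as R
def go(p,yaw=None):
    s=robot.sense();T=R.from_rotvec(s["eef_rot"]);p=np.array(p)
    d=T.inv().apply(p-s["tool_pos"]);print("shift",np.round(d,4))
    if yaw is not None:
        c,n=np.cos(np.radians(yaw)),np.sin(np.radians(yaw)) # yaw of tool y; tool z down
        M=R.from_matrix(np.array([[-n,c,0],[c,n,0],[0,0,-1]]));M=M if (M.as_matrix()[:,1]@T.as_matrix()[:,1])>0 else M*R.from_rotvec([0,0,np.pi])
        print("turn",np.round((T.inv()*M).as_rotvec(),4))
    print("tool y yaw",np.degrees(np.arctan2(*T.as_matrix()[[1,0],1])),"up in tool",np.round(T.inv().apply([0,0,1]),4))
E
python3 - <<'E'
from h import *
im=cv2.imread("pics/top0.png");h=cv2.cvtColor(im,cv2.COLOR_BGR2HSV)
def blob(m,u,v):
    n,l,s,c=cv2.connectedComponentsWithStats(m.astype(np.uint8),connectivity=4);i=l[v,u];return s[i].tolist(),c[i]
# bell bulb top highlight / cap grey crescent outlines by circle fit (expected radius px)
g=cv2.cvtColor(im,cv2.COLOR_BGR2GRAY)
for nm,(x,y,w,hh),rmin,rmax in(("cap",(385,145,60,70),16,20),("bulb",(400,150,50,45),9,12),("twincap",(255,155,60,70),16,20)):
    r=cv2.resize(g[y:y+hh,x:x+w],None,fx=4,fy=4,interpolation=cv2.INTER_CUBIC)
    c=cv2.HoughCircles(r,cv2.HOUGH_GRADIENT,1,300,param1=80,param2=8,minRadius=rmin*4,maxRadius=rmax*4)
    u,v,q=c[0,0]/4;print(nm,u+x,v+y,q,onz("top",u+x,v+y,.241 if nm!="bulb" else .292))
go([.604,-.126,.36],95)
E
```

```text
cap 415.125 182.375 17.825 [ 0.60020914 -0.12087288  0.241     ]
bulb 423.375 172.375 10.9 [ 0.60397439 -0.12508888  0.292     ]
twincap 284.125 191.375 17.8 [0.58797781 0.07396745 0.241     ]
shift [-0.6092 -0.5525 -0.1542]
turn [-0.0017 -0.0005 -0.451 ]
tool y yaw 69.16113959044932 up in tool [ 1.0e-04 -1.8e-03 -1.0e+00]
```

Request:
play_rows --steps '[0,0,-0.055,0,0,0,0,0,-0.11,0,0,-0.05,0,0,-0.155,0,0,-0.1,-0.04,-0.037,-0.155,0,0,-0.15,-0.08,-0.074,-0.155,0,0,-0.2,-0.12,-0.111,-0.155,0,0,-0.25,-0.16,-0.148,-0.155,0,0,-0.3,-0.2,-0.185,-0.155,0,0,-0.35,-0.24,-0.22,-0.155,0,0,-0.4,-0.28,-0.255,-0.155,0,0,-0.45,-0.32,-0.29,-0.155,0,0,-0.45,-0.36,-0.327,-0.155,0,0,-0.45,-0.4,-0.364,-0.155,0,0,-0.45,-0.44,-0.4,-0.155,0,0,-0.45,-0.48,-0.436,-0.155,0,0,-0.45,-0.52,-0.472,-0.155,0,0,-0.45,-0.56,-0.508,-0.155,0,0,-0.45,-0.59,-0.54,-0.155,0,0,-0.45,-0.607,-0.551,-0.155,0,0,-0.45,-0.607,-0.551,-0.155,0,0,-0.45]' --claw 1 --force 15

```text
clock: 2.6
tool_pos: [0.6023, -0.1252, 0.3596]
eef_rot: [0.131, -3.137, 0.0]
contact_force: [0.7, 1.2, 0.3]
gripper_width: 1.0
finger_force: 0.0
```

```bash
python3 - <<'E'
from h import *
s=robot.sense();print(s["clock"],np.round(s["q"],3),s["tool_pos"],s["contact_force"])
c=robot.calibration("wrist");print(np.round(c["K"],1).tolist(),np.round(c["cam_to_world"],3).tolist())
cv2.imwrite("pics/w1.png",robot.capture("wrist")[:,:,::-1])
go([.602,-.124,.266],95)
E
```

```text
2.6 [ 0.125  0.305  0.047  1.447 -0.014  1.392  1.827] [ 0.60230094 -0.12523307  0.35961833] [0.65521506 1.1563479  0.25373902]
[[371.6, 0.0, 325.6], [0.0, 371.6, 242.5], [0.0, 0.0, 1.0]] [[-0.083, 0.964, 0.251, 0.535], [0.997, 0.08, 0.021, -0.13], [-0.0, 0.252, -0.968, 0.539], [0.0, 0.0, 0.0, 1.0]]
shift [ 0.     -0.0007  0.0939]
turn [ 0.0008 -0.0017 -0.0018]
tool y yaw 94.89599277585364 up in tool [ 1.7e-03  8.0e-04 -1.0e+00]
```

View pics/w1.png

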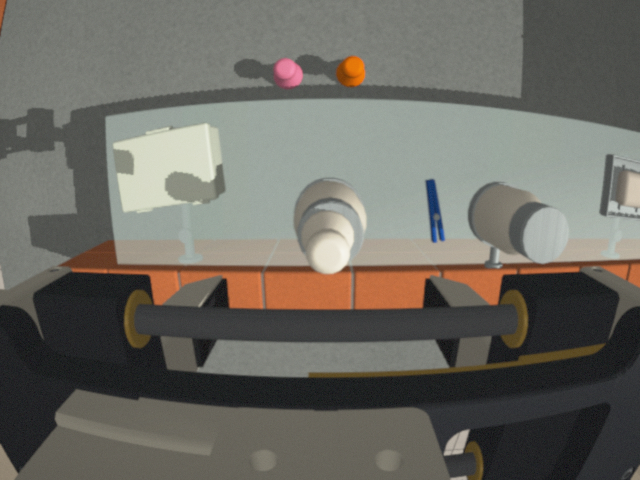

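The wrist view shows the bell bulb at (327,250) centred between the fingers, with its cap and dispenser behind it. The twin's cap is at (542,233), the peg at (434,210) and the box at (168,165). I'll check the bulb's position from this view.

```bash
cat >> h.py <<'E'
def wray(u,v,z):
    c=robot.calibration("wrist");K=c["K"];T=np.array(c["cam_to_world"])
    m=np.array([u-K[0][2],v-K[1][2]]);r=np.linalg.norm(m);a=r/K[0][0];e=m/max(r,1e-9)
    d=T[:3,:3]@np.r_[np.sin(a)*e,np.cos(a)];o=T[:3,3];return o+d*(z-o[2])/d[2]
E
python3 - <<'E'
from h import *
print(wray(327,251,.293),wray(542,234,.241))
E
```

```text
[ 0.60446653 -0.121885    0.293     ] [0.58683152 0.07801693 0.241     ]
```

Request:
play_rows --steps '[-0.001,0.0015,0.03,0,0,0,-0.001,0.0015,0.06,0,0,0,-0.001,0.0015,0.08,0,0,0,-0.001,0.0015,0.0915,0,0,0,-0.001,0.0015,0.0915,0,0,0]'

```text
clock: 3.28
tool_pos: [0.6028, -0.1207, 0.2689]
eef_rot: [0.138, -3.137, -0.001]
contact_force: [-0.6, 0.0, 0.8]
gripper_width: 0.999
finger_force: 0.0
```

Request:
play_rows --steps '[0,0,0,0,0,0,0,0,0,0,0,0,0,0,0,0,0,0,0,0,0,0,0,0,0,0,0,0,0,0,0,0,0,0,0,0,0,0,0,0,0,0,0,0,0,0,0,0]' --claw 0.2 --force 15

```text
clock: 4.28
tool_pos: [0.6033, -0.122, 0.2693]
eef_rot: [0.135, -3.139, 0.0]
contact_force: [0.4, -0.7, 0.2]
gripper_width: 0.315
finger_force: 15.0
```

Request:
play_rows --steps '[0,0,-0.01,0,0,0,0,0,-0.03,0,0,0,0,0,-0.04,0,0,0,0.02,0,-0.04,0,0,0,0.045,0,-0.04,0,0,0,0.07,0,-0.04,0,0,0,0.085,0,-0.03,0,0,0,0.085,0,0,0,0,0,0.085,0,0.03,0,0,0,0.085,0,0.06,0,0,0,0.085,0,0.085,0,0,0,0.085,0,0.098,0,0,0,0.085,0,0.103,0,0,0,0.085,0,0.103,0,0,0,0.085,0,0.103,0,0,0]'

```text
clock: 6.15
tool_pos: [0.5195, -0.1293, 0.1673]
eef_rot: [-0.135, 3.137, -0.001]
contact_force: [0.5, -0.7, -0.6]
gripper_width: 0.316
finger_force: 15.0
```

```bash
python3 - <<'E'
from h import *
s=robot.sense();print(s["clock"],np.round(s["q"],3),s["tool_pos"],s["contact_force"],s["finger_force"])
a=robot.capture("scene")[130:280,170:370,::-1]
cv2.imwrite("pics/s2.png",cv2.resize(a,(800,600),interpolation=cv2.INTER_CUBIC))
go([.517,-.130,.158],95)
E
```

```text
6.15 [ 0.156  0.307  0.046  1.893 -0.017  0.94   1.866] [ 0.51945485 -0.12934227  0.16729057] [ 0.53809145 -0.72102222 -0.64396998] 14.999921926064417
shift [ 0.0025 -0.0005  0.0092]
turn [-0.0004  0.0016 -0.001 ]
tool y yaw 94.9403404041738 up in tool [-1.6e-03 -4.0e-04 -1.0e+00]
```

View pics/s2.png

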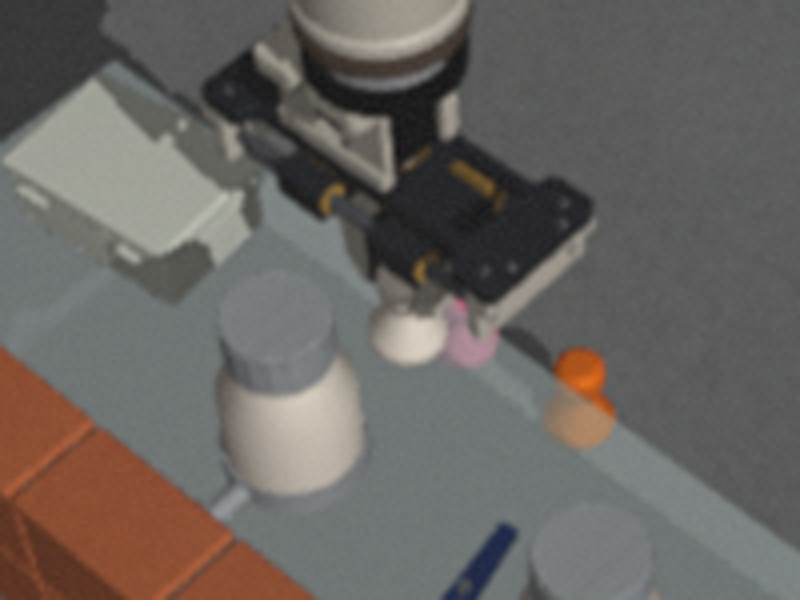

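The crop shows the bell in the gripper above bare glass, foot at about (408,345). The cap is now free at (277,320). I'll lower in small steps to contact.

Request:
play_rows --steps '[0,0,0.003,0,0,0,0,0,0.006,0,0,0,0,0,0.008,0,0,0,0,0,0.009,0,0,0,0,0,0.009,0,0,0]'

```text
clock: 6.82
tool_pos: [0.5186, -0.1291, 0.1572]
eef_rot: [0.135, -3.138, -0.0]
contact_force: [1.0, 0.3, 0.1]
gripper_width: 0.316
finger_force: 15.0
```

Request:
play_rows --steps '[0,0,0.001,0,0,0,0,0,0.002,0,0,0,0,0,0.002,0,0,0]'

```text
clock: 7.2
tool_pos: [0.5186, -0.1292, 0.1552]
eef_rot: [0.136, -3.139, -0.0]
contact_force: [0.3, 0.2, -1.2]
gripper_width: 0.312
finger_force: 15.0
```

Request:
play_rows --steps '[0,0,0.0015,0,0,0,0,0,0.0015,0,0,0]'

```text
clock: 7.45
tool_pos: [0.5186, -0.1291, 0.1537]
eef_rot: [0.135, -3.138, -0.0]
contact_force: [-0.3, 0.7, -0.7]
gripper_width: 0.316
finger_force: 15.0
```

Request:
play_rows --steps '[0,0,0.0015,0,0,0,0,0,0.0015,0,0,0]'

```text
clock: 7.7
tool_pos: [0.5186, -0.1292, 0.1521]
eef_rot: [0.135, -3.138, -0.0]
contact_force: [0.1, 0.1, 0.1]
gripper_width: 0.314
finger_force: 15.0
```

Request:
play_rows --steps '[0,0,0.0015,0,0,0,0,0,0.0015,0,0,0]'

```text
clock: 7.95
tool_pos: [0.5186, -0.1292, 0.1507]
eef_rot: [0.135, -3.138, -0.0]
contact_force: [-0.4, 0.2, -0.3]
gripper_width: 0.312
finger_force: 15.0
```

Request:
play_rows --steps '[0,0,0.0015,0,0,0,0,0,0.0015,0,0,0]'

```text
clock: 8.2
tool_pos: [0.5193, -0.1294, 0.15]
eef_rot: [-0.135, 3.137, -0.0]
contact_force: [-1.6, -0.8, 4.1]
gripper_width: 0.317
finger_force: 15.0
```

Contact is 4 N at TCP 0.150, about 8 mm lower than expected, so I'll look before letting go.

```bash
python3 - <<'E'
from h import *
s=robot.sense();print(s["clock"],s["tool_pos"],s["contact_force"],s["wrist_torque"])
a=robot.capture("scene")[180:240,240:320,::-1];b=robot.capture("wrist")[:,:,::-1][120:420,160:480]
cv2.imwrite("pics/s3.png",np.hstack([cv2.resize(a,(400,300),interpolation=cv2.INTER_CUBIC),cv2.resize(b,(400,300))]))
E
```

```text
8.2 [ 0.51933088 -0.12936898  0.15002377] [-1.63536192 -0.8057376   4.128719  ] [0.09382024 0.15384053 0.00216996]
```

View pics/s3.png

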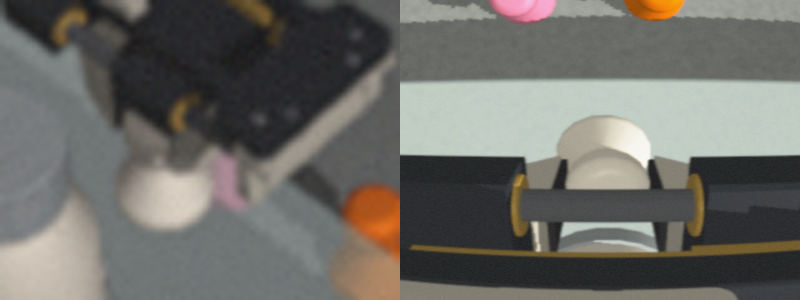

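The bell is upright between the pads with its foot on the glass: scene crop (165,195), wrist crop (603,140). Now I'll release it.

Request:
play_rows --steps '[0,0,-0.0005,0,0,0,0,0,-0.0005,0,0,0,0,0,-0.0005,0,0,0,0,0,-0.0005,0,0,0,0,0,-0.0005,0,0,0]' --claw 0.6

```text
clock: 8.93
tool_pos: [0.5186, -0.1292, 0.1497]
eef_rot: [0.135, -3.138, -0.0]
contact_force: [-0.1, 0.5, -0.7]
gripper_width: 0.602
finger_force: 0.0
```

Request:
play_rows --steps '[0,0,-0.01,0,0,0,0,0,-0.03,0,0,0,0,0,-0.06,0,0,0,0,0,-0.1,0,0,0,0,0,-0.15,0,0,0,0,0,-0.15,0,0,0]'

```text
clock: 9.68
tool_pos: [0.5215, -0.1299, 0.3052]
eef_rot: [-0.135, 3.129, -0.003]
contact_force: [-0.0, -0.7, -0.9]
gripper_width: 0.603
finger_force: 0.0
```

```bash
python3 - <<'E'
from h import *
s=robot.sense();print(s["clock"],s["tool_pos"],np.round(s["q"],2))
t=robot.capture("top")[:,:,::-1];cv2.imwrite("pics/t4full.png",t)
w=robot.capture("wrist")[:,:,::-1];cv2.imwrite("pics/w4.png",w)
a=robot.capture("scene")[:,:,::-1];cv2.imwrite("pics/s4full.png",a);a=a[170:260,195:315]
cv2.imwrite("pics/s4.png",np.hstack([cv2.resize(a,(400,300),interpolation=cv2.INTER_CUBIC),cv2.resize(w,(400,300))]))
E
```

```text
9.675 [ 0.52154624 -0.12985813  0.30520186] [ 0.15  0.18  0.05  1.73 -0.01  1.23  1.86]
```

View pics/s4.png

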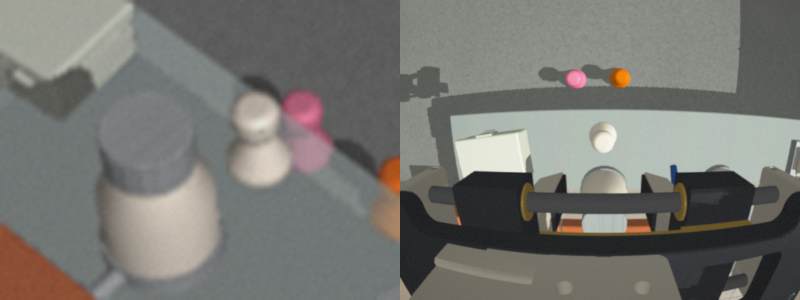

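The bell stands upright alone on the glass at crop (260,140). The cap is clear at (147,140). I'll measure the cap from two views.

```bash
python3 - <<'E'
from h import *
g=cv2.cvtColor(cv2.imread("pics/t4full.png"),cv2.COLOR_BGR2GRAY)
r=cv2.resize(g[150:215,385:445],None,fx=4,fy=4,interpolation=cv2.INTER_CUBIC)
c=cv2.HoughCircles(r,cv2.HOUGH_GRADIENT,1,300,param1=80,param2=8,minRadius=64,maxRadius=80)
u,v,q=c[0,0]/4;print(u+385,v+150,q)
for U,V in((u+385,v+150),(415.1,182.4)): print(cross(ray("top",U,V),ray("scene",239.1,212)),onz("top",U,V,.235))
go([.600,-.122,.27],None)
E
```

```text
414.875 182.625 17.55
(array([ 0.60238209, -0.12292148,  0.2350289 ]), np.float64(0.004012008051893132)) [ 0.60103714 -0.12136633  0.235     ]
(array([ 0.60254478, -0.1230682 ,  0.23512095]), np.float64(0.003546985118957297)) [ 0.60137565 -0.12170619  0.235     ]
shift [-0.0822 -0.      0.0294]
tool y yaw 94.94269860172169 up in tool [ 6.e-04  2.e-04 -1.e+00]
```

Request:
play_rows --steps '[-0.02,0,0,0,0,-0.15,-0.05,0,0,0,0,-0.3,-0.07,0,0,0,0,-0.48,-0.081,0.0005,0,0,0,-0.65,-0.081,0.0005,0,0,0,-0.82,-0.081,0.0005,0,0,0,-1.0,-0.081,0.0005,0,0,0,-1.17,-0.081,0.0005,0,0,0,-1.34,-0.081,0.0005,0,0,0,-1.5,-0.081,0.0005,0,0,0,-1.66,-0.081,0.0005,0.02,0,0,-1.8,-0.081,0.0005,0.04,0,0,-1.8,-0.081,0.0005,0.04,0,0,-1.8]' --claw 1

```text
clock: 11.45
tool_pos: [0.587, -0.0428, 0.1963]
eef_rot: [2.394, -1.955, 0.097]
contact_force: [-0.1, 0.3, 0.0]
gripper_width: 1.002
finger_force: 0.0
```

```bash
python3 - <<'E'
from h import *
s=robot.sense();print(s["clock"],s["tool_pos"],np.round(s["q"],2),s["wrist_torque"],s["contact_force"])
go([.602,-.1225,.208])
w=robot.capture("wrist")[:,:,::-1];cv2.imwrite("pics/w5.png",w)
E
```

```text
11.45 [ 0.58700454 -0.0428203   0.19629881] [ 0.91  0.94 -1.53  1.72  1.01  1.49  2.57] [0.23176187 0.14748982 0.05178561] [-0.13621743  0.32678825  0.00960884]
shift [ 0.0817  0.0012 -0.0052]
tool y yaw -168.45580359431878 up in tool [ 0.0797 -0.0013 -0.9968]
```

View pics/w5.png

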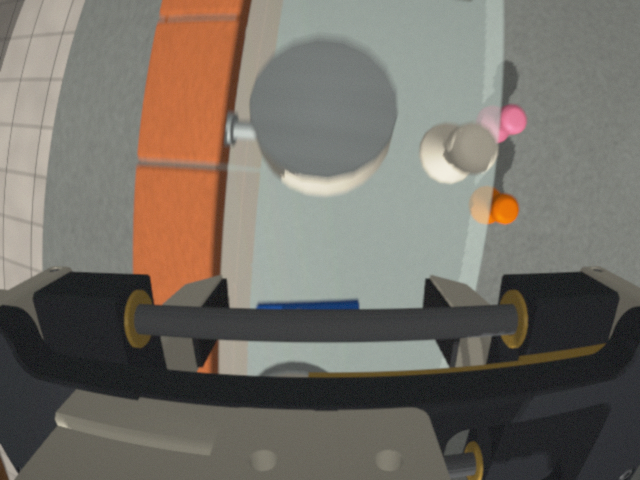

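The turn went against joint 7's limit: turning tool -z raises q7. The arm is pressed against its limits, but it touched nothing. The wrist view shows the cap at (322,105) and the bell upright at (460,150). I'll raise it and turn back the other way.

```bash
python3 - <<'E'
from h import *
go([.587,-.043,.31],140)
go([.56,-.12,.31],95)
E
```

```text
shift [ 0.0121 -0.0008 -0.1141]
turn [-0.0356 -0.0728  0.9046]
tool y yaw -168.1445312094272 up in tool [ 7.820e-02 -2.000e-04 -9.969e-01]
shift [ 0.0817  0.0414 -0.1086]
turn [ 0.0566 -0.0642 -1.4504]
tool y yaw -168.1445312094272 up in tool [ 7.820e-02 -2.000e-04 -9.969e-01]
```

Request:
play_rows --steps '[0.004,0,-0.04,0,0,0.05,0.008,0,-0.08,0,0,0.1,0.012,-0.001,-0.114,-0.01,-0.02,0.2,0.012,-0.001,-0.114,-0.01,-0.03,0.35,0.012,-0.001,-0.114,-0.02,-0.04,0.5,0.012,-0.001,-0.114,-0.03,-0.06,0.65,0.012,-0.001,-0.114,-0.035,-0.07,0.8,0.012,-0.001,-0.114,-0.036,-0.073,0.905,0.012,-0.001,-0.114,-0.036,-0.073,0.905,0.012,-0.001,-0.114,-0.036,-0.073,0.905]'

```text
clock: 12.75
tool_pos: [0.59, -0.0464, 0.3145]
eef_rot: [-1.314, 2.849, -0.006]
contact_force: [0.4, 0.2, 0.2]
gripper_width: 1.002
finger_force: 0.0
```

```bash
python3 - <<'E'
from h import *
s=robot.sense();print(s["clock"],s["tool_pos"],np.round(s["q"],2))
go([.602,-.1225,.31],60)
E
```

```text
12.75 [ 0.5900369  -0.04644689  0.31451493] [ 0.94  0.66 -1.41  1.55  0.66  1.48  1.94]
shift [ 0.0501 -0.0584  0.0047]
turn [-0.003   0.0054  1.3881]
tool y yaw 139.53056888544535 up in tool [-0.0021 -0.0053 -1.    ]
```

Request:
play_rows --steps '[0.006,-0.007,0.005,0,0,0.17,0.012,-0.014,0.005,0,0,0.34,0.018,-0.021,0.005,0,0,0.51,0.024,-0.028,0.005,0,0,0.68,0.03,-0.035,0.005,0,0,0.85,0.036,-0.042,0.005,0,0,1.02,0.044,-0.051,0.005,0,0,1.2,0.05,-0.058,0.005,-0.003,0.005,1.388,0.05,-0.058,0.005,-0.003,0.005,1.388]'

```text
clock: 13.88
tool_pos: [0.6017, -0.1228, 0.3097]
eef_rot: [0.813, 3.034, -0.0]
contact_force: [0.4, -0.7, -0.3]
gripper_width: 1.0
finger_force: 0.0
```

```bash
python3 - <<'E'
from h import *
s=robot.sense();print(s["clock"],s["tool_pos"],np.round(s["q"],2))
go([.602,-.1225,.28],20)
E
```

```text
13.875 [ 0.60174873 -0.12275888  0.30968611] [ 0.9   0.53 -1.08  1.5   0.47  1.39  0.84]
shift [-0.0001  0.0004  0.0297]
turn [1.000e-04 5.000e-04 6.979e-01]
tool y yaw 59.98413560946075 up in tool [-5.e-04 -1.e-04 -1.e+00]
```

Request:
play_rows --steps '[0,0,0.005,0,0,0.17,0,0,0.01,0,0,0.34,0,0,0.015,0,0,0.52,0,0,0.03,0,0,0.7,0,0,0.03,0,0,0.7,0,0,0.055,0,0,0.7,0,0,0.08,0,0,0.7,0,0,0.095,0,0,0.7,0,0,0.101,0,0,0.7,0,0,0.101,0,0,0.7]'

```text
clock: 15.12
tool_pos: [0.6021, -0.1219, 0.2092]
eef_rot: [1.804, 2.571, 0.001]
contact_force: [-0.2, -0.2, 0.1]
gripper_width: 1.004
finger_force: 0.0
```

Request:
play_rows --steps '[0,0,0,0,0,0,0,0,0,0,0,0,0,0,0,0,0,0,0,0,0,0,0,0,0,0,0,0,0,0,0,0,0,0,0,0]' --claw 0.45 --force 20

```text
clock: 15.88
tool_pos: [0.6024, -0.1216, 0.2092]
eef_rot: [1.805, 2.569, 0.002]
contact_force: [0.7, 1.1, 0.3]
gripper_width: 0.585
finger_force: 20.0
```

```bash
python3 - <<'E'
from h import *
s=robot.sense();print(s["clock"],s["tool_pos"],np.round(s["q"],2),s["wrist_torque"],s["contact_force"],s["gripper_width"],s["finger_force"])
go([.602,-.1225,.208],20)
E
```

```text
15.875 [ 0.60238125 -0.1215897   0.20923475] [ 0.78  0.54 -0.88  1.63  0.45  1.18  0.15] [ 0.24655594 -0.45419601  0.07931768] [0.69686762 1.06509803 0.28668291] 0.5853286884194605 20.00004669302143
shift [-0.0007 -0.0007  0.0012]
turn [ 0.0021  0.0003 -0.0033]
tool y yaw 19.812276795378537 up in tool [-2.0e-04  2.1e-03 -1.0e+00]
```

The cap is gripped, with an opening of 54 mm. I'll try a turn of 8 degrees about tool +z.

Request:
play_rows --steps '[0,0,0,0,0,0.04,0,0,0,0,0,0.08,0,0,0,0,0,0.11,0,0,0,0,0,0.14,0,0,0,0,0,0.14]'

```text
clock: 16.5
tool_pos: [0.6027, -0.12, 0.2094]
eef_rot: [1.98, 2.438, 0.005]
contact_force: [4.4, 5.3, 0.8]
gripper_width: 0.586
finger_force: 20.0
```

```bash
python3 - <<'E'
from h import *
s=robot.sense();print(s["clock"],s["tool_pos"],s["wrist_torque"],s["contact_force"],s["gripper_width"],s["finger_force"])
go([.602,-.1225,.208],20)
E
```

```text
16.5 [ 0.60268044 -0.11997345  0.20937333] [ 0.83811163 -0.82335331  0.75214453] [4.39256564 5.33541449 0.83750295] 0.5862229447253079 19.99995822847268
shift [-0.0023 -0.0012  0.0014]
turn [ 0.003  -0.0008 -0.1424]
tool y yaw 11.839204109950524 up in tool [ 0.001   0.0029 -1.    ]
```

The torque climbed to 0.75 N m, so this is the stop. I'll try the other way.

Request:
play_rows --steps '[0,0,0,0,0,-0.07,0,0,0,0,0,-0.14,0,0,0,0,0,-0.23,0,0,0,0,0,-0.32,0,0,0,0,0,-0.4,0,0,0,0,0,-0.4]'

```text
clock: 17.25
tool_pos: [0.6019, -0.1217, 0.2093]
eef_rot: [1.46, 2.781, 0.001]
contact_force: [1.5, 2.0, 3.1]
gripper_width: 0.58
finger_force: 20.0
```

```bash
python3 - <<'E'
from h import *
s=robot.sense();print(s["clock"],s["tool_pos"],s["wrist_torque"],s["contact_force"],np.round(s["q"],2))
go([.602,-.1225,.208],20)
E
```

```text
17.25 [ 0.60194027 -0.12171704  0.20928436] [ 0.39157068 -0.29272734  0.03091215] [1.52557724 2.0415657  3.10750315] [ 0.82  0.57 -0.93  1.63  0.48  1.19  0.38]
shift [-0.0007 -0.0004  0.0013]
turn [1.100e-03 2.000e-04 2.546e-01]
tool y yaw 34.589418955751036 up in tool [-3.0e-04  1.1e-03 -1.0e+00]
```

It turns freely this way. Another 0.83 rad brings the cap to about 65 degrees.

Request:
play_rows --steps '[0,0,0,0,0,-0.1,0,0,0,0,0,-0.22,0,0,0,0,0,-0.34,0,0,0,0,0,-0.46,0,0,0,0,0,-0.58,0,0,0,0,0,-0.7,0,0,0,0,0,-0.79,0,0,0,0,0,-0.83,0,0,0,0,0,-0.83]'

```text
clock: 18.38
tool_pos: [0.6014, -0.123, 0.2092]
eef_rot: [0.217, 3.134, -0.002]
contact_force: [-0.9, -0.4, 5.1]
gripper_width: 0.585
finger_force: 20.0
```

Request:
play_rows --steps '[0,0,-0.002,0,0,0,0,0,-0.004,0,0,0,0,0,-0.006,0,0,0,0,0,-0.006,0,0,0]'

```text
clock: 18.88
tool_pos: [0.6017, -0.1221, 0.215]
eef_rot: [0.213, 3.134, -0.0]
contact_force: [0.8, 0.2, -0.2]
gripper_width: 0.581
finger_force: 20.0
```

```bash
python3 - <<'E'
from h import *
s=robot.sense();print(s["clock"],s["tool_pos"],s["wrist_torque"],s["contact_force"],np.round(s["q"],2),s["gripper_width"])
go([.602,-.1225,.27])
E
```

```text
18.875 [ 0.60173994 -0.12212195  0.21495455] [ 0.03394303  0.00315538 -0.008324  ] [ 0.82682069  0.20719778 -0.21872252] [ 0.92  0.65 -1.12  1.62  0.61  1.26  1.12] 0.5809664543936575
shift [-0.0003 -0.0003 -0.055 ]
tool y yaw 82.22476830781201 up in tool [-7.e-04 -1.e-04 -1.e+00]
```

Request:
play_rows --steps '[0,0,-0.008,0,0,0,0,0,-0.018,0,0,0,0,0,-0.028,0,0,0,0,0,-0.04,0,0,0,0,0,-0.055,0,0,0,0,0,-0.065,0,0,0,0,0,-0.07,0,0,0,0,0,-0.07,0,0,0,0,0,-0.07,0,0,0,0,0,-0.07,0,0,0]'

```text
clock: 20.12
tool_pos: [0.6015, -0.122, 0.2844]
eef_rot: [0.212, 3.134, 0.0]
contact_force: [-1.2, 0.2, -0.7]
gripper_width: 0.585
finger_force: 20.0
```

```bash
python3 - <<'E'
from h import *
s=robot.sense();print(s["clock"],s["tool_pos"],s["contact_force"],s["finger_force"],s["gripper_width"],np.abs(s["joint_vel"]).max())
a=robot.capture("scene")[130:330,170:370,::-1];w=robot.capture("wrist")[:,:,::-1]
cv2.imwrite("pics/s6.png",np.hstack([cv2.resize(a,(400,400),interpolation=cv2.INTER_CUBIC),cv2.resize(w,(400,400))]))
E
```

```text
20.125 [ 0.60148998 -0.12204779  0.28442336] [-1.15221166  0.24322237 -0.72906922] 19.998844445817667 0.5847675252160388 0.002487547285966672
```

View pics/s6.png

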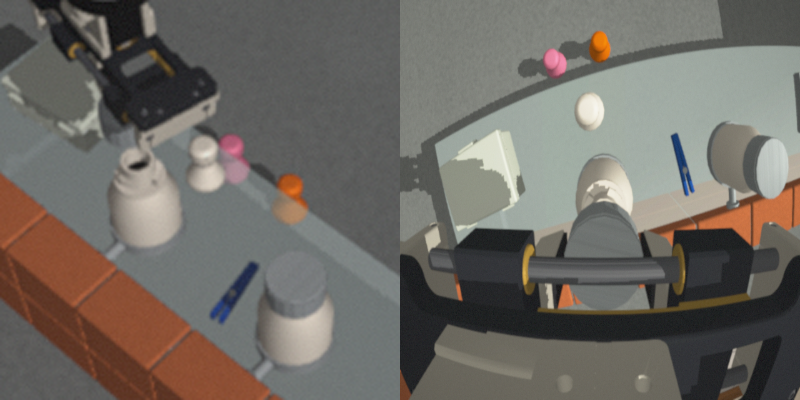

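The mouth is open at crop (135,160) and the cap is held above it. The bell stands at (205,165), and the twin and peg are where they were. I'm handing in.

```bash
python3 -c "
from rig import robot
print(robot.sign_off())"
```

```text
the job is handed in; nothing more can be done
None
```

I handed the job in at about 20 s of the 64 s: the bell stands upright on the glass shelf, and the unscrewed cap is held still over the open mouth, about 4 cm above it by the lift height. The hand-in gave no verdict.

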